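Hold a cup down on the cup rinser

TASK

Somebody left the lidded jar standing on the round sprung plate of the cup rinser: lift it off and stand it upright on the bare counter. Then set the handleless cup, still mouth down, centrally on the plate and, without ramming it, press it down until the plate is right at the bottom of its travel. Keep it there: the job finishes with the robot still holding the cup down; leave the mug, the canister and the box alone.

Things in the scene. Friction and masses are not known exactly. Their poses are not given: they have to be found in the camera images.
- rinser: Cup rinser: a fixed stainless drip tray, 150 (x) by 170 (y) mm and 20 mm high, on the counter. Origin at the centre of its underside, on the counter (z = 0); z up. The sprung plate is over its centre. Position and yaw vary.
- plate_top (a point): Centre of the upper face of the sprung plate: a flat, level steel disc, 104 mm across and 6 mm thick, that stands 45 mm above the counter when up and 30 mm when pressed fully down. It moves with the plate. The spring takes about 5 N to start it moving and 13 N to hold it fully down; let go, it rises again.
- plate (a joint): How far the plate is pressed down, in m: 0 = up (start), 0.015 = against its bottom stop. It moves straight down.
- jar: Round clear glass jar with a wooden lid, 58 mm diameter, 78 mm high, about 0.2 kg, closed. Starts upright on the plate. Origin at the centre of its underside, z up.
- cup: White ceramic cup without a handle, standing mouth down on the counter to the left or right of the rinser. 95 mm high; 72 mm diameter at the mouth (below), tapering evenly to 56 mm at its closed base (on top); wall 4 mm. About 0.2 kg. Origin at the centre of its mouth, i.e. its lowest plane as it stands mouth down; z points from the mouth to the closed base, so up.
- mug: Bystander: white mug with a handle (towards its own +y), standing mouth up on the other side of the rinser from the cup, 84 mm diameter, 95 mm high. Origin at the centre of its underside.
- canister: Bystander: plain steel canister, 76 mm diameter, 120 mm high, far left. Origin at the centre of its underside.
- podbox: Bystander: black box, 80 (x) by 120 (y) by 85 (z) mm, far right. Origin at the centre of its underside.
There are look-alikes about, which are no part of the job. What is shaped like the jar but yellow is not meant.

How it is judged:
On the way, in this order (a step that is already met when the one before it is completed fails the run):
1. the jar stands upright on the counter, let go and at rest (height (world z) of jar below 0.012 m and angle between jar's own z axis and vertical below 0.15 rad and linear speed of jar below 0.03 m/s and contact force between the fingers and jar below 0.3 N), for 0.2 s.
2. the cup, mouth down and held by the robot, presses the plate down (value of joint plate above 0.012 m and contact force between cup and rinser above 6 N and horizontal distance between cup and plate_top below 0.02 m and angle between cup's own z axis and vertical below 0.12 rad and contact force between any of the fingers, the arm and cup above 1 N), for 0.2 s.
At the end, for the whole second after the job is handed in: The plate is pressed at least 12 of its 15 mm by the cup (contact force above 6 N), the cup mouth down within 0.12 rad and within 20 mm of the plate's centre, the robot still touching and holding it; the jar stands upright (0.15 rad) and still on the counter, untouched (all of step 1 and all of step 2); the arm keeps its last pose, push and grip.
It fails at once if the jar is knocked over (angle between jar's own z axis and vertical above 0.6 rad).
It fails at once if the cup is rammed onto the rinser with more than 45 N (contact force between cup and rinser above 45 N).
It fails at once if the mug is shoved more than 40 mm or knocked over (distance of mug from where it was at the start of the episode above 0.04 m or angle between mug's own z axis and vertical above 0.5 rad).
It fails at once if the canister is shoved more than 40 mm or knocked over (distance of canister from where it was at the start of the episode above 0.04 m or angle between canister's own z axis and vertical above 0.5 rad).
It fails at once if the podbox is shoved more than 40 mm or knocked over (distance of podbox from where it was at the start of the episode above 0.04 m or angle between podbox's own z axis and vertical above 0.5 rad).
It also fails if it takes over 64 s, if anything falls off the work surface, if the arm or the gripper's body presses on something with over 40 N, if the wrist force passes 120 N, or if a joint passes its speed limit or range.

ROBOT

A 6-joint arm with a two-finger parallel gripper is mounted at the origin on the work surface. World frame = base frame: x ahead of the robot, y to its left, z up, the work surface at z = 0. Lengths are in m, angles in rad, forces in N, time in s.
With the tool pointing down it reaches from about 0.35 to 0.975 m from the base axis. Payload 4.9 kg.
Tool frame: the origin (TCP) lies at the very end of the fingers, on their centre line; the grasp point (between the pads) lies 19 mm behind it; z points along the fingers, y is the line along which they close (so a half turn about z gives the same grasp; the last joint's range is limited). The gripper opens to 85 mm and grips with 20 to 120 N. Pads are 22 mm wide; open, the fingers measure 114 mm over their backs; the gripper's body (76 mm by 85 mm) begins 54 mm behind the grasp point. The pads swing forward as they close: fully open they stand 13 mm farther back than shut.
Start: joints at [1.067, 0.053, 1.613, -0, 1.476, -0.119], TCP at [0.235, 0.579, 0.196] pointing down, gripper open.
Joint ranges: [-3.01, 3.01], [-1.01, 2.22], [0.06, 2.58], [-1.02, 4.17], [0.09, 2.62], [-3.14, 3.14]. Speed limits (rad/s): [2.57, 2.57, 3.14, 3.14, 3.14, 3.14].

INTERFACE

Orientations are given as a rotation vector (axis times angle).
In Python, from station import ctrl gives the robot as it stands. The module is installed in compiled form; this text tells all that it offers.
- The arm moves only by the tool jog_arm, never from a script. Its argument "steps" is a list of rows, each an object with "delta_rot": the turn, a rotation vector about the tool's x, y, z in degrees, a list of three; "linear": the shift along the tool's x, y, z in m, a list of three; "grip": the finger opening in m, from 0 to 0.0854. In form: [{"delta_rot": [rx, ry, rz], "linear": [x, y, z], "grip": grip}, ...]. A call has 1 to 10 rows; each row shifts and turns the commanded pose from where the row before left it, along the tool's axes as they then stand; what a row does not reach is not made up. A row lasts 1/10 s, in which the tool goes at most 50 mm and 8.59 degrees, less where a joint would pass 70% of its speed; a pose out of reach is approached as far as the arm can. A call with a gripper value outside its range is refused whole. The fingers move at their own pace and stop on an object; "newtons" is the grip in N (left out, the last holds). Time passes only in rows, so rows that do not move let the fingers close. It gives the time, the measured TCP pose, the force, the opening and the grip force at its end, in the units of the state.
- ctrl.get_obs(): the state, without advancing time (a new reading comes with each control period).
- ctrl.get_image(name): name is "side" or "top"; returns (picture, depth): 400x640x3 uint8, red, green, blue; 400x640 float32, m along the optical axis (not along the pixel's ray), 0 where there is no reading.
- ctrl.camera_info(name): a dict with "camera_matrix" (3x3 intrinsics, pixels), "R" (3x3) and "t" (3): a world point X has camera coordinates R X + t. Camera axes: x right, y down, z forward; pixel columns grow to the right and rows downward; lengths in m; the calibration is good to about 2 mm. A picture is of the moment at which its call begins. camera_info takes no time and is no camera call.
- ctrl.finish_job(): hands the job in; it is judged then, once.
The state is a dict: "t": time; "q": joint angles; "dq": joint speeds; "effort": joint torques, N m; "tool_pos": TCP position; "tool_rot": TCP orientation; "contact_force": force on the tool from outside, world axes, zero at the start; "wrist_torque": the same for the moment, N m; "opening": finger opening in m; "grip_force": force on a finger pad.
Only numpy, scipy, OpenCV 4.12 (cv2) and the standard library are available. Lean on these libraries where they do the work, as an engineer would, in place of code of your own. Each camera call takes 0.05 s, during which the arm holds its last target. There are 200 camera calls.

## Working session

There is one attempt and no reset: what is moved stays moved. The work goes in short steps, Python scripts to look and compute and a tool call to move; the robot and the scene stay as the last step left them, time stands still between calls to the robot, and variables do not carry over. Pictures are saved under pics/ and viewed, at most 10 in all, crops included, and the job is handed in when it is done.

Besides the shell and the picture viewer there is one more tool, called after "Request:" as a command line: name --argument value ..., lists and objects as JSON in quotes. jog_arm: Moves the arm, as the interface text tells. Its arguments: {"type":"object","properties":{"steps":{"type":"array"},"newtons":{"type":"number"}},"required":["steps"]}

```bash
mkdir -p pics
cat > h.py <<'E'
import numpy as np, cv2
from station import ctrl
def grab(n,f):
    im,d=ctrl.get_image(n); cv2.imwrite('pics/'+f+'.png',im[:,:,::-1]); np.savez('pics/'+f,im=im,d=d); return im,d
def pts(n,d):
    c=ctrl.camera_info(n);K=np.array(c['camera_matrix']);v,u=np.mgrid[:400,:640]
    r=np.stack([(u-K[0,2])/K[0,0],(v-K[1,2])/K[1,1],np.ones_like(u)],-1)*d[...,None]
    return (r-np.array(c['t']))@np.array(c['R'])
E
python3 - <<'E'
from h import *
for n in('top','side'):
    grab(n,n+'0'); c=ctrl.camera_info(n); print(n,-np.array(c['R']).T@np.array(c['t']))
o=ctrl.get_obs();print(o['t'],o['tool_pos'],o['tool_rot'],o['opening'],o['contact_force'])
E
```

```text
top [ 0.46515914 -0.00490335  0.99774177]
side [ 0.33675777 -0.81378727  1.01388737]
0.1 [0.23431063 0.57874245 0.19475265] [-6.00597976e-01 -3.08306774e+00  2.81378644e-03] 0.08549169750523027 [0.57301941 0.09611538 0.01768396]
```

View pics/top0.png

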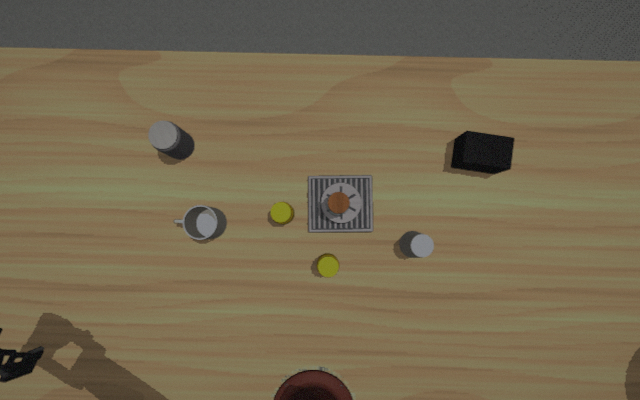

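View pics/side0.png

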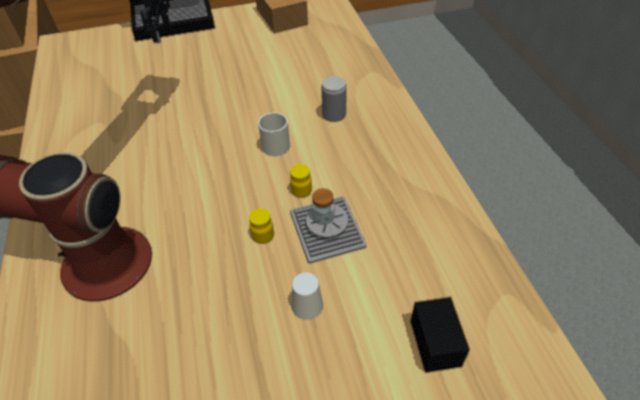

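The top view shows the jar lid at (339,203) on the rinser (centre about (340,204)). The cup base is at (423,245), the yellow look-alikes at (281,212) and (328,266), the mug at (204,223), the canister at (165,137) and the box at (483,152). The side view agrees, with the jar lid at (322,198) and the cup at (306,285).

```bash
cat >> h.py <<'E'
def plane(n,uv,z):
    c=ctrl.camera_info(n);K=np.array(c['camera_matrix']);R=np.array(c['R']);C=-R.T@np.array(c['t'])
    r=R.T@np.linalg.inv(K)@np.array([uv[0],uv[1],1.]); return C+r*(z-C[2])/r[2]
E
python3 - <<'E'
from h import *
for n in('top','side'):
    z=np.load(f'pics/{n}0.npz');im,d=z['im'],z['d'];P=pts(n,d);hsv=cv2.cvtColor(im,cv2.COLOR_RGB2HSV)
    x,y,h=P[...,0],P[...,1],P[...,2]
    ok=(d>0)
    def rep(name,m,zz):
        k,l,s,c=cv2.connectedComponentsWithStats(m.astype(np.uint8))
        for i in range(1,k):
            if s[i,4]>40:
                q=l==i; print(n,name,'px',c[i].round(1),s[i,4],'plane',plane(n,c[i],zz).round(4),'depth h',np.median(h[q]).round(4),'xy',np.median(x[q]).round(4),np.median(y[q]).round(4))
    roi=np.zeros(ok.shape,bool)
    if n=='top':roi[120:300,140:530]=1
    else: roi[70:380,230:480]=1
    rep('lid',roi&(h>.115)&(h<.13)&(hsv[...,0]<18)&(hsv[...,1]>100),.123)
    rep('cuptop',roi&(h>.088)&(h<.1)&(hsv[...,1]<60)&(hsv[...,2]>90),.095)
    rep('plate',roi&(h>.037)&(h<.052)&(hsv[...,1]<60),.045)
    rep('yellow',roi&(hsv[...,0]>22)&(hsv[...,0]<34)&(hsv[...,1]>200)&(h>.06),.078)
    rep('box',roi&(hsv[...,2]<25)&(h>.08),.085)
    if n=='top':
        m=roi&(hsv[...,1]<80)&(x>.35)&(x<.7)&(abs(y)<.17)&(h<.06)&(h>.008)
        k,l,s,c=cv2.connectedComponentsWithStats(m.astype(np.uint8));
        i=1+np.argmax(s[1:,4]);cn=cv2.findContours((l==i).astype(np.uint8),0,1)[0][0];r=cv2.minAreaRect(cn);print('rinser',r,[plane(n,p,.02).round(3)[:2] for p in cv2.boxPoints(r)],plane(n,r[0],.02))
E
```

```text
top lid px [338.1 202.4] 353 plane [ 0.5318 -0.0479  0.123 ] depth h 0.1232 xy 0.5322 -0.0477
top cuptop px [199.3 222.1] 161 plane [0.4788 0.2833 0.095 ] depth h 0.0951 xy 0.4782 0.2841
top cuptop px [421.9 245.2] 430 plane [ 0.4356 -0.2518  0.095 ] depth h 0.0955 xy 0.4358 -0.2519
top plate px [185.8 147.5] 59 plane [0.6703 0.3421 0.045 ] depth h 0.0447 xy 0.6675 0.339
top plate px [458.4 154.6] 54 plane [ 0.6675 -0.3577  0.045 ] depth h 0.0447 xy 0.6656 -0.3575
top plate px [342.9 201.9] 835 plane [ 0.5392 -0.0638  0.045 ] depth h 0.0451 xy 0.542 -0.07
top plate px [194.4 222.7] 60 plane [0.4778 0.3117 0.045 ] depth h 0.0442 xy 0.4781 0.3149
top plate px [219.8 224.2] 46 plane [0.4753 0.2472 0.045 ] depth h 0.0443 xy 0.4773 0.2455
top plate px [406.4 243.9] 44 plane [ 0.4364 -0.2263  0.045 ] depth h 0.0442 xy 0.4373 -0.2246
top box px [502.8 146.7] 192 plane [ 0.6812 -0.4523  0.085 ] depth h 0.0853 xy 0.6852 -0.4542
top box px [487.7 154.3] 295 plane [ 0.6615 -0.4149  0.085 ] depth h 0.0849 xy 0.66 -0.4163
rinser ((340.4302978515625, 203.57308959960938), (56.626808166503906, 64.38
[... 607 characters left out ...]
] depth h 0.0445 xy 0.6747 0.3405
side plate px [273.4 126.8] 61 plane [0.4843 0.3195 0.045 ] depth h 0.0464 xy 0.4857 0.3186
side plate px [275.3 143.2] 112 plane [0.4744 0.2486 0.045 ] depth h 0.0443 xy 0.4738 0.2468
side plate px [328.7 223.4] 707 plane [ 0.5385 -0.0733  0.045 ] depth h 0.0458 xy 0.5399 -0.0767
side plate px [306.4 305.4] 118 plane [ 0.4297 -0.2757  0.045 ] depth h 0.0447 xy 0.4281 -0.2786
side yellow px [299.6 173. ] 270 plane [0.5062 0.083  0.078 ] depth h 0.0782 xy 0.5058 0.0825
side yellow px [259.6 218.2] 332 plane [ 0.3779 -0.0352  0.078 ] depth h 0.0782 xy 0.3778 -0.0352
side box px [440.  326.9] 1584 plane [ 0.6694 -0.4207  0.085 ] depth h 0.0854 xy 0.6689 -0.4193
```

Request:
jog_arm --steps '[{"delta_rot": [0,0,-7.35],"linear": [0,0,0],"grip": 0.085},{"delta_rot": [0,0,-7.35],"linear": [0,0,0],"grip": 0.085},{"delta_rot": [0,0,-7.35],"linear": [0,0,0],"grip": 0.085},{"delta_rot": [0,0,0],"linear": [-0.015,-0.032,0],"grip": 0.085},{"delta_rot": [0,0,0],"linear": [-0.015,-0.032,0],"grip": 0.085},{"delta_rot": [0,0,0],"linear": [-0.015,-0.032,0],"grip": 0.085},{"delta_rot": [0,0,0],"linear": [-0.015,-0.032,0],"grip": 0.085},{"delta_rot": [0,0,0],"linear": [-0.015,-0.032,0],"grip": 0.085},{"delta_rot": [0,0,0],"linear": [-0.015,-0.032,0],"grip": 0.085},{"delta_rot": [0,0,0],"linear": [-0.015,-0.032,0],"grip": 0.085}]' --newtons 40

```text
t: 1.1
tool_pos: [0.3397, 0.3538, 0.1953]
tool_rot: [0.001, -3.141, 0.001]
contact_force: [0.5, 0.2, 0.1]
opening: 0.0852
grip_force: 0.0
```

Request:
jog_arm --steps '[{"delta_rot": [0,0,0],"linear": [-0.015,-0.032,0],"grip": 0.085},{"delta_rot": [0,0,0],"linear": [-0.015,-0.032,0],"grip": 0.085},{"delta_rot": [0,0,0],"linear": [-0.015,-0.032,0],"grip": 0.085},{"delta_rot": [0,0,0],"linear": [-0.015,-0.032,0],"grip": 0.085},{"delta_rot": [0,0,0],"linear": [-0.015,-0.032,0],"grip": 0.085},{"delta_rot": [0,0,0],"linear": [-0.015,-0.032,0],"grip": 0.085},{"delta_rot": [0,0,0],"linear": [-0.015,-0.032,0],"grip": 0.085},{"delta_rot": [0,0,0],"linear": [-0.015,-0.032,0],"grip": 0.085},{"delta_rot": [0,0,0],"linear": [-0.015,-0.032,0],"grip": 0.085},{"delta_rot": [0,0,0],"linear": [0,0,0],"grip": 0.085}]'

```text
t: 2.1
tool_pos: [0.4754, 0.0643, 0.1954]
tool_rot: [-0.008, -3.141, 0.002]
contact_force: [-0.2, 0.0, 1.0]
opening: 0.0851
grip_force: 0.0
```

Request:
jog_arm --steps '[{"delta_rot": [0,0,0],"linear": [-0.014,-0.028,0],"grip": 0.085},{"delta_rot": [0,0,0],"linear": [-0.014,-0.028,0],"grip": 0.085},{"delta_rot": [0,0,0],"linear": [-0.014,-0.028,0],"grip": 0.085},{"delta_rot": [0,0,0],"linear": [-0.014,-0.029,0],"grip": 0.085},{"delta_rot": [0,0,0],"linear": [0,0,0],"grip": 0.085},{"delta_rot": [0,0,0],"linear": [0,0,0],"grip": 0.085}]'

```text
t: 2.7
tool_pos: [0.5302, -0.0452, 0.1953]
tool_rot: [-0.001, -3.14, -0.002]
contact_force: [0.0, -0.4, -0.8]
opening: 0.0852
grip_force: 0.0
```

Run:
```python
from h import *
im,d=grab('side','side1')
o=ctrl.get_obs();print(o['t'],o['tool_pos'],o['tool_rot'])
cv2.imwrite('pics/side1c.png',cv2.resize(im[100:340,200:440,::-1],(600,600)))
```

```text
2.75 [ 0.53009915 -0.04469574  0.19541071] [ 7.86506524e-04 -3.14049308e+00 -1.37637230e-03]
```

View pics/side1c.png

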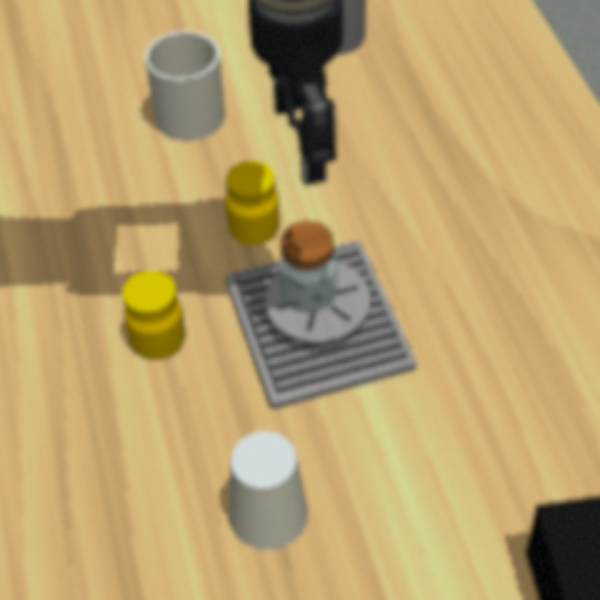

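The crop shows the fingers straight above the jar (lid at (306,243)), nothing between them, and the yellow jars clear of the fingers.

Request:
jog_arm --steps '[{"delta_rot": [0,0,0],"linear": [0,-0.005,0.02],"grip": 0.085},{"delta_rot": [0,0,0],"linear": [0,0,0.02],"grip": 0.085},{"delta_rot": [0,0,0],"linear": [0,0,0.02],"grip": 0.085},{"delta_rot": [0,0,0],"linear": [0,0,0.02],"grip": 0.085},{"delta_rot": [0,0,0],"linear": [0,0,0.02],"grip": 0.085},{"delta_rot": [0,0,0],"linear": [0,0,0.015],"grip": 0.085},{"delta_rot": [0,0,0],"linear": [0,0,0.01],"grip": 0.085},{"delta_rot": [0,0,0],"linear": [0,0,0],"grip": 0.085},{"delta_rot": [0,0,0],"linear": [0,0,0],"grip": 0.085}]'

```text
t: 3.65
tool_pos: [0.531, -0.0505, 0.0715]
tool_rot: [-0.001, 3.141, -0.0]
contact_force: [-0.6, -0.3, 0.0]
opening: 0.085
grip_force: 0.0
```

Request:
jog_arm --steps '[{"delta_rot": [0,0,0],"linear": [0,0,0],"grip": 0.07},{"delta_rot": [0,0,0],"linear": [0,0,0],"grip": 0.065},{"delta_rot": [0,0,0],"linear": [0,0,0],"grip": 0.06},{"delta_rot": [0,0,0],"linear": [0,0,0],"grip": 0.05},{"delta_rot": [0,0,0],"linear": [0,0,0],"grip": 0.04},{"delta_rot": [0,0,0],"linear": [0,0,0],"grip": 0.04},{"delta_rot": [0,0,0],"linear": [0,0,0],"grip": 0.04},{"delta_rot": [0,0,0],"linear": [0,0,0],"grip": 0.04}]'

```text
t: 4.45
tool_pos: [0.5309, -0.0507, 0.0712]
tool_rot: [-0.0, 3.141, 0.0]
contact_force: [1.2, -0.1, 3.6]
opening: 0.0498
grip_force: 41.0
```

Request:
jog_arm --steps '[{"delta_rot": [0,0,0],"linear": [0,0,-0.01],"grip": 0.04},{"delta_rot": [0,0,0],"linear": [0,0,-0.02],"grip": 0.04},{"delta_rot": [0,0,0],"linear": [0,0,-0.02],"grip": 0.04},{"delta_rot": [0,0,0],"linear": [0,0,-0.02],"grip": 0.04},{"delta_rot": [0,0,0],"linear": [0,0,0],"grip": 0.04},{"delta_rot": [0,0,0],"linear": [0,0,0],"grip": 0.04},{"delta_rot": [0,0,0],"linear": [0,0,0],"grip": 0.04}]'

```text
t: 5.15
tool_pos: [0.5294, -0.0505, 0.139]
tool_rot: [-0.0, -3.138, -0.001]
contact_force: [-0.8, 0.5, -2.2]
opening: 0.0497
grip_force: 42.1
```

Run:
```python
from h import *
im,d=grab('side','side2')
o=ctrl.get_obs();print(o['t'],o['tool_pos'],o['opening'],o['contact_force'])
P=pts('side',d);h=P[...,2];x,y=P[...,0],P[...,1];hsv=cv2.cvtColor(im,cv2.COLOR_RGB2HSV)
m=(hsv[...,1]<60)&(abs(h-.045)<.005)&(np.hypot(x-.537,y+.059)<.07);r,c=np.where(m);print('plate',m.sum(),np.median(h[m]),x[m].min(),x[m].max(),y[m].min(),y[m].max())
cv2.imwrite('pics/side2c.png',cv2.resize(im[100:300,230:430,::-1],(600,600)))
```

```text
5.2 [ 0.5293569  -0.05046826  0.13890326] 0.049819297776656064 [-0.5704761   0.84350289 -2.16954361]
plate 1054 0.04603187783209184 0.486359595435784 0.5894966145370998 -0.110835544454685 -0.009172427851237471
```

View pics/side2c.png

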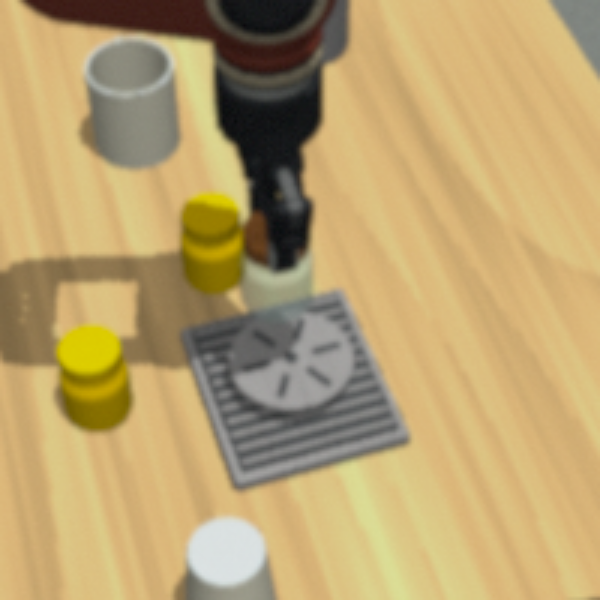

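The jar hangs upright in the fingers (about (280,280) in the crop) and the plate is free, centred at (293,360).

Request:
jog_arm --steps '[{"delta_rot": [0,0,0],"linear": [-0.015,0.007,0],"grip": 0.04},{"delta_rot": [0,0,0],"linear": [-0.025,0.014,0],"grip": 0.04},{"delta_rot": [0,0,0],"linear": [-0.03,0.017,0],"grip": 0.04},{"delta_rot": [0,0,0],"linear": [-0.03,0.017,0],"grip": 0.04},{"delta_rot": [0,0,0],"linear": [-0.03,0.017,0],"grip": 0.04},{"delta_rot": [0,0,0],"linear": [-0.025,0.014,0],"grip": 0.04},{"delta_rot": [0,0,0],"linear": [-0.015,0.004,0],"grip": 0.04},{"delta_rot": [0,0,0],"linear": [0,0,0.02],"grip": 0.04},{"delta_rot": [0,0,0],"linear": [0,0,0.025],"grip": 0.04},{"delta_rot": [0,0,0],"linear": [0,0,0.025],"grip": 0.04}]'

```text
t: 6.2
tool_pos: [0.7, 0.0395, 0.0684]
tool_rot: [0.001, -3.14, -0.0]
contact_force: [-0.3, -0.1, -2.2]
opening: 0.0494
grip_force: 42.1
```

Request:
jog_arm --steps '[{"delta_rot": [0,0,0],"linear": [0,0,0.02],"grip": 0.04},{"delta_rot": [0,0,0],"linear": [0,0,0.01],"grip": 0.04},{"delta_rot": [0,0,0],"linear": [0,0,0.006],"grip": 0.04},{"delta_rot": [0,0,0],"linear": [0,0,0],"grip": 0.04},{"delta_rot": [0,0,0],"linear": [0,0,0],"grip": 0.04},{"delta_rot": [0,0,0],"linear": [0,0,0],"grip": 0.04}]'

```text
t: 6.8
tool_pos: [0.7018, 0.0392, 0.0366]
tool_rot: [-0.0, 3.139, -0.0]
contact_force: [0.0, -0.1, -1.8]
opening: 0.0498
grip_force: 42.1
```

Request:
jog_arm --steps '[{"delta_rot": [0,0,0],"linear": [0,0,0.004],"grip": 0.04},{"delta_rot": [0,0,0],"linear": [0,0,0.003],"grip": 0.04},{"delta_rot": [0,0,0],"linear": [0,0,0],"grip": 0.04},{"delta_rot": [0,0,0],"linear": [0,0,0],"grip": 0.04},{"delta_rot": [0,0,0],"linear": [0,0,0],"grip": 0.04}]'

```text
t: 7.3
tool_pos: [0.7006, 0.0393, 0.0279]
tool_rot: [-0.0, 3.142, -0.0]
contact_force: [-0.4, 0.1, -2.7]
opening: 0.0498
grip_force: 42.1
```

Request:
jog_arm --steps '[{"delta_rot": [0,0,0],"linear": [0,0,0.002],"grip": 0.04},{"delta_rot": [0,0,0],"linear": [0,0,0.001],"grip": 0.04},{"delta_rot": [0,0,0],"linear": [0,0,0],"grip": 0.04},{"delta_rot": [0,0,0],"linear": [0,0,0],"grip": 0.04}]'

```text
t: 7.7
tool_pos: [0.7019, 0.0393, 0.0272]
tool_rot: [-0.0, 3.139, -0.0]
contact_force: [-1.5, 0.0, 4.9]
opening: 0.0501
grip_force: 42.9
```

Request:
jog_arm --steps '[{"delta_rot": [0,0,0],"linear": [0,0,0],"grip": 0.053},{"delta_rot": [0,0,0],"linear": [0,0,0],"grip": 0.058},{"delta_rot": [0,0,0],"linear": [0,0,0],"grip": 0.065},{"delta_rot": [0,0,0],"linear": [0,0,0],"grip": 0.075},{"delta_rot": [0,0,0],"linear": [0,0,0],"grip": 0.085},{"delta_rot": [0,0,0],"linear": [0,0,0],"grip": 0.085},{"delta_rot": [0,0,0],"linear": [0,0,0],"grip": 0.085}]'

```text
t: 8.4
tool_pos: [0.7006, 0.0393, 0.0248]
tool_rot: [-0.0, -3.141, 0.0]
contact_force: [-0.5, -0.5, -0.8]
opening: 0.0848
grip_force: 0.0
```

Request:
jog_arm --steps '[{"delta_rot": [0,0,0],"linear": [0,0,-0.01],"grip": 0.085},{"delta_rot": [0,0,0],"linear": [0,0,-0.02],"grip": 0.085},{"delta_rot": [0,0,0],"linear": [0,0,-0.03],"grip": 0.085},{"delta_rot": [0,0,0],"linear": [0,0,-0.04],"grip": 0.085},{"delta_rot": [0,0,0],"linear": [0,0,-0.04],"grip": 0.085},{"delta_rot": [0,0,0],"linear": [0,0,-0.03],"grip": 0.085},{"delta_rot": [0,0,0],"linear": [0.025,-0.027,0],"grip": 0.085},{"delta_rot": [0,0,0],"linear": [0.027,-0.03,0],"grip": 0.085},{"delta_rot": [0,0,0],"linear": [0.027,-0.03,0],"grip": 0.085},{"delta_rot": [0,0,0],"linear": [0.027,-0.03,0],"grip": 0.085}]'

```text
t: 9.4
tool_pos: [0.5937, -0.0786, 0.196]
tool_rot: [-0.001, 3.14, -0.001]
contact_force: [-1.0, -0.4, -0.1]
opening: 0.0847
grip_force: 0.0
```

Request:
jog_arm --steps '[{"delta_rot": [0,0,0],"linear": [0.027,-0.03,0],"grip": 0.085},{"delta_rot": [0,0,0],"linear": [0.027,-0.03,0],"grip": 0.085},{"delta_rot": [0,0,0],"linear": [0.027,-0.03,0],"grip": 0.085},{"delta_rot": [0,0,0],"linear": [0.027,-0.03,0],"grip": 0.085},{"delta_rot": [0,0,0],"linear": [0.027,-0.03,0],"grip": 0.085},{"delta_rot": [0,0,0],"linear": [0.025,-0.025,0],"grip": 0.085},{"delta_rot": [0,0,0],"linear": [0,0,0],"grip": 0.085},{"delta_rot": [0,0,0],"linear": [0,0,0],"grip": 0.085}]'

```text
t: 10.2
tool_pos: [0.4345, -0.2532, 0.1958]
tool_rot: [0.003, 3.14, -0.001]
contact_force: [0.1, 0.6, 0.0]
opening: 0.0849
grip_force: 0.0
```

Run:
```python
from h import *
im,d=grab('side','side3')
o=ctrl.get_obs();print(o['t'],o['tool_pos'],o['tool_rot'],o['contact_force'])
P=pts('side',d);h=P[...,2];x,y=P[...,0],P[...,1];hsv=cv2.cvtColor(im,cv2.COLOR_RGB2HSV)
for nm,m in(('lid',(hsv[...,0]<18)&(hsv[...,1]>100)&(abs(h-.078)<.006)&(np.hypot(x-.7,y-.04)<.06)),('cup',(hsv[...,1]<60)&(abs(h-.095)<.004)&(np.hypot(x-.435,y+.253)<.04)),('plate',(hsv[...,1]<60)&(abs(h-.045)<.004)&(np.hypot(x-.537,y+.059)<.06))):
    print(nm,m.sum(),np.median(P[m],0) if m.any() else '',((P[m].min(0)+P[m].max(0))/2) if m.any() else '')
cv2.imwrite('pics/side3c.png',im[:,:,::-1])
```

```text
10.25 [ 0.43497367 -0.25261494  0.19563767] [ 3.20719841e-04  3.14036677e+00 -4.45570102e-04] [-1.05190499 -0.28708421 -0.47135889]
lid 248 [0.70156688 0.03962049 0.07891999] [0.70311224 0.04198276 0.07787644]
cup 474 [ 0.43483267 -0.25398593  0.09561054] [ 0.43545459 -0.25261504  0.09504388]
plate 902 [ 0.54111951 -0.06344446  0.04587894] [ 0.54227301 -0.05807837  0.04502267]
```

View pics/side3c.png

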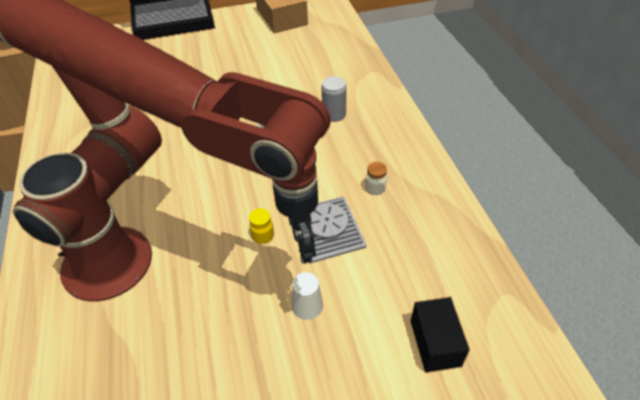

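The side view shows the jar upright on the bare counter at (376,178), the plate bare, and the gripper over the cup at (306,290).

Request:
jog_arm --steps '[{"delta_rot": [0,0,0],"linear": [0,0,0.02],"grip": 0.085},{"delta_rot": [0,0,0],"linear": [0,0,0.025],"grip": 0.085},{"delta_rot": [0,0,0],"linear": [0,0,0.025],"grip": 0.085},{"delta_rot": [0,0,0],"linear": [0,0,0.025],"grip": 0.085},{"delta_rot": [0,0,0],"linear": [0,0,0.025],"grip": 0.085},{"delta_rot": [0,0,0],"linear": [0,0,0.02],"grip": 0.085},{"delta_rot": [0,0,0],"linear": [0,0,0.01],"grip": 0.085},{"delta_rot": [0,0,0],"linear": [0,0,0],"grip": 0.085},{"delta_rot": [0,0,0],"linear": [0,0,0],"grip": 0.085}]' --newtons 70

```text
t: 11.15
tool_pos: [0.4356, -0.2527, 0.0458]
tool_rot: [-0.002, 3.141, -0.001]
contact_force: [-0.0, 0.1, 0.4]
opening: 0.0848
grip_force: 0.0
```

Request:
jog_arm --steps '[{"delta_rot": [0,0,0],"linear": [0,0,0],"grip": 0.072},{"delta_rot": [0,0,0],"linear": [0,0,0],"grip": 0.066},{"delta_rot": [0,0,0],"linear": [0,0,0],"grip": 0.06},{"delta_rot": [0,0,0],"linear": [0,0,0],"grip": 0.05},{"delta_rot": [0,0,0],"linear": [0,0,0],"grip": 0.04},{"delta_rot": [0,0,0],"linear": [0,0,0],"grip": 0.04},{"delta_rot": [0,0,0],"linear": [0,0,0],"grip": 0.04},{"delta_rot": [0,0,0],"linear": [0,0,0],"grip": 0.04}]'

```text
t: 11.95
tool_pos: [0.4354, -0.2529, 0.0468]
tool_rot: [0.0, 3.14, -0.0]
contact_force: [-1.6, 2.2, 7.8]
opening: 0.0545
grip_force: 72.8
```

Request:
jog_arm --steps '[{"delta_rot": [0,0,0],"linear": [0,0,-0.01],"grip": 0.04},{"delta_rot": [0,0,0],"linear": [0,0,-0.02],"grip": 0.04},{"delta_rot": [0,0,0],"linear": [0,0,-0.02],"grip": 0.04},{"delta_rot": [0,0,0],"linear": [0,0,-0.02],"grip": 0.04},{"delta_rot": [0,0,0],"linear": [0,0,-0.01],"grip": 0.04},{"delta_rot": [0,0,0],"linear": [0,0,0],"grip": 0.04},{"delta_rot": [0,0,0],"linear": [0,0,0],"grip": 0.04}]'

```text
t: 12.65
tool_pos: [0.4342, -0.2524, 0.1241]
tool_rot: [0.0, -3.141, -0.001]
contact_force: [0.2, 0.3, -3.3]
opening: 0.0537
grip_force: 74.5
```

Run:
```python
from h import *
im,d=grab('side','side4')
o=ctrl.get_obs();print(o['t'],o['tool_pos'],o['tool_rot'],o['contact_force'],o['opening'])
P=pts('side',d);h=P[...,2];x,y=P[...,0],P[...,1];hsv=cv2.cvtColor(im,cv2.COLOR_RGB2HSV)
m=(hsv[...,1]<60)&(hsv[...,2]>100)&(h>.06)&(np.hypot(x-.435,y+.253)<.06);print(m.sum(),P[m].min(0),P[m].max(0))
cv2.imwrite('pics/side4c.png',cv2.resize(im[180:340,220:380,::-1],(560,560)))
```

```text
12.7 [ 0.43388673 -0.25217837  0.12352813] [-3.58324029e-05 -3.13982057e+00 -2.11530100e-03] [-0.08239366 -0.26028403 -3.33851867] 0.053725459878878126
1160 [ 0.38633394 -0.31265438  0.07800362] [ 0.47057539 -0.22920977  0.47624111]
```

View pics/side4c.png

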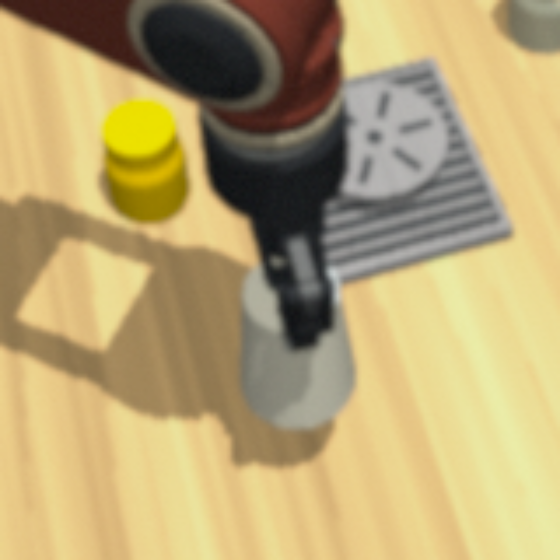

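The crop shows the cup held upright off the counter at about (298,350), with the plate visible at (400,135).

Request:
jog_arm --steps '[{"delta_rot": [0,0,0],"linear": [-0.007,0.013,0],"grip": 0.04},{"delta_rot": [0,0,0],"linear": [-0.013,0.024,0],"grip": 0.04},{"delta_rot": [0,0,0],"linear": [-0.015,0.029,0],"grip": 0.04},{"delta_rot": [0,0,0],"linear": [-0.016,0.03,0],"grip": 0.04},{"delta_rot": [0,0,0],"linear": [-0.016,0.03,0],"grip": 0.04},{"delta_rot": [0,0,0],"linear": [-0.015,0.029,0],"grip": 0.04},{"delta_rot": [0,0,0],"linear": [-0.013,0.024,0],"grip": 0.04},{"delta_rot": [0,0,0],"linear": [-0.007,0.014,0],"grip": 0.04},{"delta_rot": [0,0,0],"linear": [0,0,0],"grip": 0.04},{"delta_rot": [0,0,0],"linear": [0,0,0],"grip": 0.04}]' --newtons 90

```text
t: 13.7
tool_pos: [0.5361, -0.0596, 0.1242]
tool_rot: [0.001, -3.14, 0.0]
contact_force: [-0.6, -0.9, -2.5]
opening: 0.0532
grip_force: 96.7
```

Request:
jog_arm --steps '[{"delta_rot": [0,0,0],"linear": [0,0,0.01],"grip": 0.04},{"delta_rot": [0,0,0],"linear": [0,0,0.008],"grip": 0.04},{"delta_rot": [0,0,0],"linear": [0,0,0.004],"grip": 0.04},{"delta_rot": [0,0,0],"linear": [0,0,0],"grip": 0.04},{"delta_rot": [0,0,0],"linear": [0,0,0],"grip": 0.04}]'

```text
t: 14.2
tool_pos: [0.5364, -0.06, 0.1027]
tool_rot: [-0.001, -3.141, -0.0]
contact_force: [-0.0, 0.9, -1.7]
opening: 0.053
grip_force: 96.7
```

Run:
```python
from h import *
im,d=grab('side','side5')
o=ctrl.get_obs();print(o['t'],o['tool_pos'],o['tool_rot'],o['contact_force'],o['opening'])
cv2.imwrite('pics/side5c.png',cv2.resize(im[130:290,240:400,::-1],(560,560)))
```

```text
14.25 [ 0.5367347  -0.05996597  0.10309478] [ 5.99621315e-04  3.14125826e+00 -1.61635037e-04] [ 0.57807987  0.43523536 -3.31918672] 0.05318985677274142
```

View pics/side5c.png

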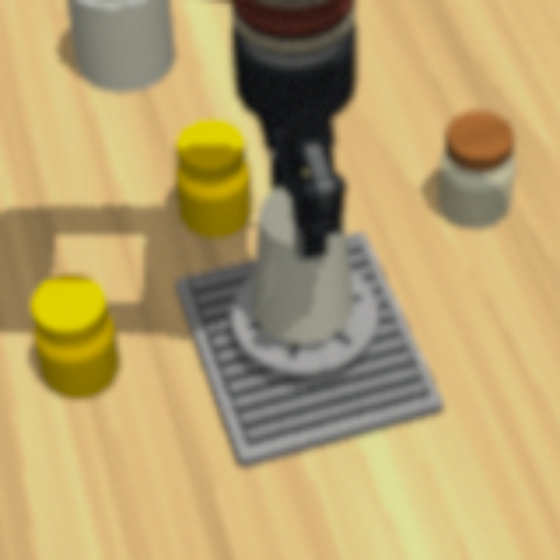

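The crop shows the cup hovering upright over the plate, its mouth at about (302,315) and the plate centre at about (305,315). The jar stands at (478,170).

Request:
jog_arm --steps '[{"delta_rot": [0,0,0],"linear": [0,0,0.003],"grip": 0.04},{"delta_rot": [0,0,0],"linear": [0,0,0.003],"grip": 0.04},{"delta_rot": [0,0,0],"linear": [0,0,0.002],"grip": 0.04},{"delta_rot": [0,0,0],"linear": [0,0,0.002],"grip": 0.04},{"delta_rot": [0,0,0],"linear": [0,0,0.002],"grip": 0.04},{"delta_rot": [0,0,0],"linear": [0,0,0.002],"grip": 0.04},{"delta_rot": [0,0,0],"linear": [0,0,0.002],"grip": 0.04},{"delta_rot": [0,0,0],"linear": [0,0,0],"grip": 0.04},{"delta_rot": [0,0,0],"linear": [0,0,0],"grip": 0.04}]'

```text
t: 15.15
tool_pos: [0.537, -0.0597, 0.0875]
tool_rot: [-0.0, 3.141, 0.0]
contact_force: [-2.0, 1.6, 4.2]
opening: 0.053
grip_force: 97.5
```

Request:
jog_arm --steps '[{"delta_rot": [0,0,0],"linear": [0,0,0.002],"grip": 0.04},{"delta_rot": [0,0,0],"linear": [0,0,0.002],"grip": 0.04},{"delta_rot": [0,0,0],"linear": [0,0,0.001],"grip": 0.04},{"delta_rot": [0,0,0],"linear": [0,0,0],"grip": 0.04},{"delta_rot": [0,0,0],"linear": [0,0,0],"grip": 0.04}]'

```text
t: 15.65
tool_pos: [0.5371, -0.0597, 0.0829]
tool_rot: [-0.0, 3.141, 0.0]
contact_force: [-3.1, 1.7, 7.2]
opening: 0.0534
grip_force: 97.9
```

Request:
jog_arm --steps '[{"delta_rot": [0,0,0],"linear": [0,0,0.002],"grip": 0.04},{"delta_rot": [0,0,0],"linear": [0,0,0.002],"grip": 0.04},{"delta_rot": [0,0,0],"linear": [0,0,0.001],"grip": 0.04},{"delta_rot": [0,0,0],"linear": [0,0,0],"grip": 0.04},{"delta_rot": [0,0,0],"linear": [0,0,0],"grip": 0.04}]'

```text
t: 16.15
tool_pos: [0.5373, -0.0597, 0.0785]
tool_rot: [-0.0, 3.14, -0.0]
contact_force: [-4.2, 2.2, 9.7]
opening: 0.0531
grip_force: 98.2
```

Request:
jog_arm --steps '[{"delta_rot": [0,0,0],"linear": [0,0,0.001],"grip": 0.04},{"delta_rot": [0,0,0],"linear": [0,0,0.001],"grip": 0.04},{"delta_rot": [0,0,0],"linear": [0,0,0],"grip": 0.04},{"delta_rot": [0,0,0],"linear": [0,0,0],"grip": 0.04}]'

```text
t: 16.55
tool_pos: [0.5375, -0.0597, 0.0771]
tool_rot: [-0.0, 3.14, 0.0]
contact_force: [-4.9, 1.2, 10.9]
opening: 0.0532
grip_force: 98.5
```

Request:
jog_arm --steps '[{"delta_rot": [0,0,0],"linear": [0,0,0.001],"grip": 0.04},{"delta_rot": [0,0,0],"linear": [0,0,0],"grip": 0.04},{"delta_rot": [0,0,0],"linear": [0,0,0],"grip": 0.04}]'

```text
t: 16.85
tool_pos: [0.538, -0.0597, 0.0771]
tool_rot: [-0.0, 3.139, -0.0]
contact_force: [-6.2, 2.4, 15.1]
opening: 0.0532
grip_force: 99.1
```

Request:
jog_arm --steps '[{"delta_rot": [0,0,0],"linear": [0,0,0.001],"grip": 0.04},{"delta_rot": [0,0,0],"linear": [0,0,0],"grip": 0.04},{"delta_rot": [0,0,0],"linear": [0,0,0],"grip": 0.04}]'

```text
t: 17.15
tool_pos: [0.5383, -0.0598, 0.0771]
tool_rot: [-0.0, 3.139, -0.0]
contact_force: [-6.8, 3.6, 19.5]
opening: 0.0533
grip_force: 99.6
```

The TCP now stays at 0.0771 m while the force rises, so the plate is on its stop. I'll do a last check.

Request:
jog_arm --steps '[{"delta_rot": [0,0,0],"linear": [0,0,0],"grip": 0.04},{"delta_rot": [0,0,0],"linear": [0,0,0],"grip": 0.04},{"delta_rot": [0,0,0],"linear": [0,0,0],"grip": 0.04},{"delta_rot": [0,0,0],"linear": [0,0,0],"grip": 0.04}]'

```text
t: 17.55
tool_pos: [0.5383, -0.0597, 0.0771]
tool_rot: [-0.0, 3.139, -0.0]
contact_force: [-7.0, 2.4, 19.7]
opening: 0.0528
grip_force: 99.6
```

Run:
```python
from h import *
im,d=grab('side','side6')
o=ctrl.get_obs();print(o['t'],o['tool_pos'],o['contact_force'],o['opening'])
P=pts('side',d);h=P[...,2];r=np.hypot(P[...,0]-.537,P[...,1]+.059);m=(r>.040)&(r<.049)&(h>.02)&(h<.055);print('plate h',np.median(h[m]),m.sum())
cv2.imwrite('pics/side6c.png',cv2.resize(im[130:290,240:400,::-1],(560,560)))
```

```text
17.6 [ 0.53835569 -0.0597475   0.07713008] [-7.47635714  2.56779766 18.93850131] 0.05277477395428679
plate h 0.030744904344327785 249
```

View pics/side6c.png

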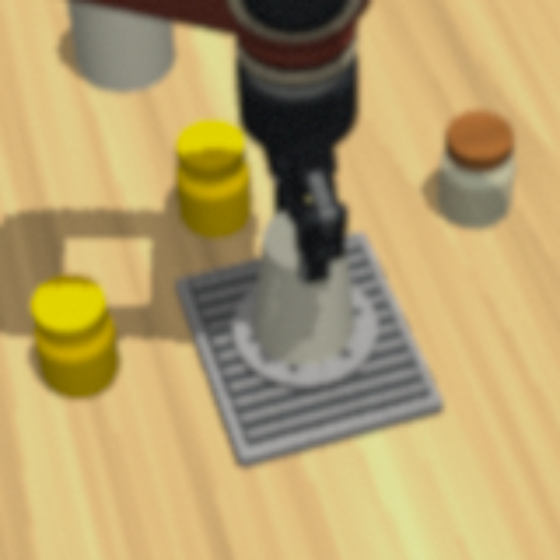

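The plate's upper face is measured at 31 mm, i.e. fully down. The cup is central and upright at (303,300), and the jar stands at (478,170).

```bash
python3 -c "
from station import ctrl
print(ctrl.finish_job())"
```

```text
the job is handed in; nothing more can be done
None
```

The job is handed in, with no verdict returned: the jar stands upright on the bare counter, and the robot is still holding the cup mouth down and central on the fully pressed plate, at about 22 N.

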